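# Close and lock the citrus press under the wire shelf

## Robot

A 6-joint arm with a two-finger parallel gripper is mounted at the origin on the work surface. World frame = base frame: x ahead of the robot, y to its left, z up, the work surface at z = 0. Lengths are in mm, angles in rad, forces in N, time in s.
With the tool pointing down it reaches from about 350 to 975 mm from the base axis. Payload 7.1 kg.
Tool frame: the origin (TCP) lies midway between the tips of the shut fingers; the grasp point (between the pads) lies 19 mm behind it; z points along the fingers, y is the line along which they close (so a half turn about z gives the same grasp; the last joint's range is limited). The gripper opens to 88 mm and grips with 3 to 60 N. Pads are 20 mm wide; open, the fingers measure 115 mm over their backs; the gripper's body (75 mm by 178 mm) begins 61 mm behind the grasp point.
Start: joints at [1.238, 0.423, 1.63, -0, 1.089, -0.019], TCP at [192.89, 594.473, 198.575] pointing down, gripper open.
Joint ranges: [-3, 3], [-0.9, 2.11], [0.09, 2.58], [-1.31, 4.45], [0.11, 2.69], [-2.54, 2.54]. Speed limits (rad/s): [2.39, 2.39, 3.01, 3.14, 3.14, 3.14].

## Interface

Orientations are given as a rotation vector (axis times angle).
In Python, from workcell import get_obs, get_image, camera_params, close_job gives the robot as it stands.
- The arm moves only by the shell command python3 -m creep 'ROWS' [OPENING]. ROWS is a JSON object of lists of equal length, an entry for each row: "delta_pos": the shift along the tool's x, y, z in m, a list of three; "twist": the turn, a rotation vector about the tool's x, y, z in degrees, a list of three. A call has 1 to 20 rows; each row shifts and turns the commanded pose from where the row before left it, along the tool's axes as they then stand; what a row does not reach is not made up. A row lasts 1/12 s, in which the tool goes at most 41.7 mm and 7.16 degrees, less where a joint would pass 70% of its speed; a pose out of reach is approached as far as the arm can. A call with a gripper value outside its range is refused whole. OPENING is the opening, from 0 (shut) to 1 (fully open), set as the call begins (- or left out, the last holds). The fingers move at their own pace and stop on an object; the grip force is fixed at half the most. Time passes only in rows, so rows that do not move let the fingers close. It gives the time, the measured TCP pose, the force, the opening and the grip force at its end, in the units of the state.
- get_obs(): the state, without advancing time (a new reading comes with each control period).
- get_image(name): name is "scene" or "top"; returns (picture, depth): 400x640x3 uint8, red, green, blue; 400x640 float32, mm along the optical axis (not along the pixel's ray), 0 where there is no reading.
- camera_params(name): a dict with "camera_matrix" (3x3 intrinsics, pixels), "extrinsics" (4x4, takes a point from camera to world coordinates). Camera axes: x right, y down, z forward; pixel columns grow to the right and rows downward; lengths in mm; the calibration is good to about 2 mm. A picture is of the moment at which its call begins. camera_params takes no time and is no camera call.
- close_job(): hands the job in; it is judged then, once.
The state is a dict: "t": time; "qpos": joint angles; "qvel": joint speeds; "joint_torque": joint torques, N m; "ee_pos": TCP position; "orientation": TCP orientation; "ft_force": force on the tool from outside, world axes, zero at the start; "moment": the same for the moment, N m; "width": finger opening in mm; "grasp_force": force on a finger pad.
Only numpy, scipy, OpenCV 4.12 (cv2) and the standard library are available. Lean on these libraries where they do the work, as an engineer would, in place of code of your own. Each camera call takes 0.05 s, during which the arm holds its last target. There are 200 camera calls.

## Task

Put the citrus press away: press its raised handle gently all the way down, then swing the keeper bar over it until the bar lies fully home in its catch, so that the press is closed and locked. Do not strain the press, do not bump the wire shelf above it, and leave the mug, jar and bowl where they are.

Things in the scene. Friction and masses are not known exactly. Their poses are not given: they have to be found in the camera images.
- press: White citrus hand press, fixed. Origin on the counter under the lever's pivot; x points away from the handle, y to the side where the bar is hinged, z up. Base 200 x 110 x 14 mm (x -145 to +55). Two white head uprights (x -11 to +23, to z 200) carry the lever's pivot; a steel cup with cone (72 mm across, to z 102) stands at x -49; a steel yoke at x -105. Over 80 N of push or squeeze strains it
- catch (a point): Top of the yoke's -y cheek, between its two prongs (14 mm apart inside, 24 outside, to z 200): here the bar comes to lie. The yoke is two steel cheeks, 14 mm (x) by 10 mm (y), at x -105, y +27 and -27 of the press, top at z 186; the lever comes down between them. Ears on the +y cheek (to z 206) hold the bar's hinge
- lever (a joint): Angle of the lever (rad): 0 = fully down (level, on its stop), grows as the handle rises, at most 0.8; starts at 0.35 to 0.65. Stiff hinge (some 4 N at the handle), stays where it is left. Steel arm 20 mm wide, 14 thick, a pressing bell under it; black handle at its end, 26 mm wide, 18 thick, from 108 to 170 mm from the pivot
- lever_pivot (a point): Axis of the lever (along the press's y), 180 mm above the counter; the middle of the lever's thickness runs through it
- handle (a point): Point on the middle of the handle's upper face, 145 mm from the pivot (and 9 mm above the lever's middle line); x runs along the lever towards the pivot, z out of the upper face
- bar (a joint): Angle of the keeper bar (rad): 0 = closed, lying level across the lever from the +y cheek to the catch on the -y cheek; 1.57 = standing upright; starts open at 1.8 to 2.15, leaning outwards to +y. Light stiff hinge, stays where it is left
- bar_hinge (a point): Axis of the keeper bar (along the press's x), on the +y cheek, 196 mm above the counter, at x -105, y +27 of the press
- bar_end (a point): Middle of the square tab (18 x 18 x 10 mm) at the bar's free end, 71 mm from its hinge. The bar is flat steel 10 mm wide (along the press's x) and 8 mm thick; closed, its upper face lies at z 200 and the tab reaches 53 mm beyond the press's middle plane to -y (tab centre at y -44)
- rack: Dark wire shelf over the press, fixed, same origin and axes as the press: bars along y 430 mm above the counter, y -190 to +190, x from -125 (front bar, 12 mm thick) to +120, about 45 mm apart; two rear legs at x +120, y +-190; open in front. A gripper pointing straight down does not fit under it: reach in from the front, tool tilted. Plates on its -y end
- rack_front (a point): Middle of the shelf's front bar, 430 mm above the counter
- mug: White mug, 80 mm across, 90 mm high, loose; origin at the centre of its underside
- jar: Glass jar with steel cap, 68 mm across, 100 mm high, loose; origin at the centre of its underside
- bowl: White bowl, 110 mm across, 50 mm high, loose; origin at the centre of its underside
There are look-alikes about, which are no part of the job. There is more than one size of the press; the job needs the largest.

How it is judged (in metres and radians):
On the way, in this order (a step that is already met when the one before it is completed fails the run):
1. the handle is fully down (within 0.05 rad) while the keeper bar is still open (over 0.9 rad) (value of joint lever below 0.05 rad and value of joint bar above 0.9 rad), for 0.2 s.
2. the keeper bar lies in its catch (within 0.08 rad) over the lowered handle (value of joint bar below 0.08 rad and value of joint lever below 0.05 rad), for 0.2 s.
At the end, for the whole second after the job is handed in: The lever is down (joint under 0.05 rad) and the keeper bar lies across it in its catch (joint under 0.08 rad), both at rest (all of step 2 and velocity of joint each of lever, bar below 0.05 rad/s); the robot touches nothing.
It fails at once if a bystander (mug, jar, bowl) was moved by more than 20 mm or tipped (distance of any of mug, jar, bowl from where it was at the start of the episode above 0.02 m or angle between any of mug, jar, bowl's own z axis and vertical above 0.3 rad).
It fails at once if the robot struck the wire shelf (over 15 N) (contact force between any of the fingers, the arm and rack above 15 N).
It fails at once if the press was strained: the robot pushed or squeezed it with over 80 N (contact force between any of the fingers, the arm and press above 80 N).
It also fails if it takes over 45 s, if anything falls off the work surface, if the arm or the gripper's body presses on something with over 40 N, if the wrist force passes 120 N, or if a joint passes its speed limit or range.

## Working session

There is one attempt and no reset: what is moved stays moved. The work goes in short steps, Python scripts to look and compute and a shell command to move; the robot and the scene stay as the last step left them, time stands still between calls to the robot, and variables do not carry over. Pictures are saved under pics/ and viewed, at most 10 in all, crops included, and the job is handed in when it is done.

```bash
mkdir -p pics; ls; python3 - <<'E'
from workcell import *
import cv2,numpy as np
print(get_obs())
for n in("scene","top"):
    im,d=get_image(n); cv2.imwrite(f"pics/{n}0.png",im[:,:,::-1]); np.savez(f"pics/{n}0.npz",im=im,d=d,K=camera_params(n)["camera_matrix"],T=camera_params(n)["extrinsics"])
    print(n,camera_params(n))
E
```

```text
pics
{'t': 0.0, 'qpos': array([ 1.23801529e+00,  4.23840363e-01,  1.63072456e+00, -3.07624155e-05,
        1.08862655e+00, -1.89901383e-02]), 'qvel': array([ 0.00187104,  0.00086259, -0.00069047,  0.00066262,  0.00159119,
       -0.00104051]), 'joint_torque': array([-8.06596818e-04, -5.44641030e+01, -2.73656040e+01,  6.42968039e-02,
        2.29806761e-02, -1.26477325e-04]), 'ee_pos': array([192.69000251, 593.89543348, 197.78847095]), 'orientation': array([-4.90820010e-01, -3.10275761e+00,  2.47994977e-03]), 'ft_force': array([0.33658735, 0.13482277, 0.21099354]), 'moment': array([-5.73121088e-02, -8.03092637e-06,  1.30107471e-02]), 'grasp_force': 0.0, 'width': 87.86946954832625}
scene {'camera_matrix': array([[439.20292304,   0.        , 322.3460202 ],
       [  0.        , 439.20292304, 191.49986928],
       [  0.        ,   0.        ,   1.        ]]), 'extrinsics': array([[-1.68069879e-01,  7.45742075e-01, -6.44686958e-01,
         1.28092849e+03],
       [ 9.85772352e-01,  1.28684604e-01, -1.08134833e-01,
         1.40146224e+02],
       [ 2.32059160e-03, -6.53688787e-01, -7.56759925e-01,
         1.09555986e+03],
       [ 0.00000000e+00,  0.00000000e+00,  0.00000000e+00,
         1.00000000e+00]])}
top {'camera_matrix': array([[391.5485211 ,   0.        , 321.08613781],
       [  0.        , 391.5485211 , 201.56090663],
       [  0.        ,   0.        ,   1.        ]]), 'extrinsics': array([[ 4.50356939e-03, -9.95720453e-01,  9.23065439e-02,
         4.70066345e+02],
       [-9.99980263e-01, -4.88869141e-03, -3.94651892e-03,
         4.99189523e+00],
       [ 4.38088781e-03, -9.22869486e-02, -9.95722816e-01,
         1.28931161e+03],
       [ 0.00000000e+00,  0.00000000e+00,  0.00000000e+00,
         1.00000000e+00]])}
```

View pics/scene0.png

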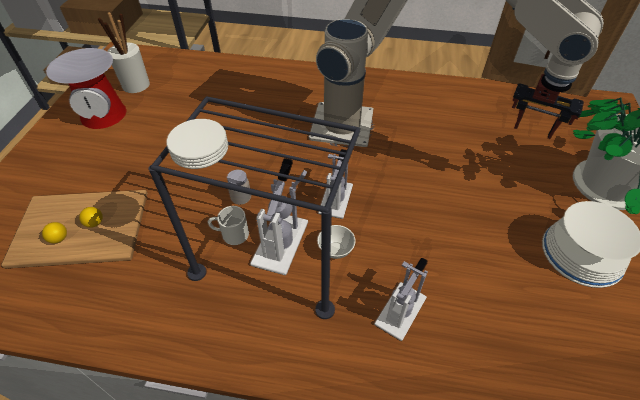

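View pics/top0.png

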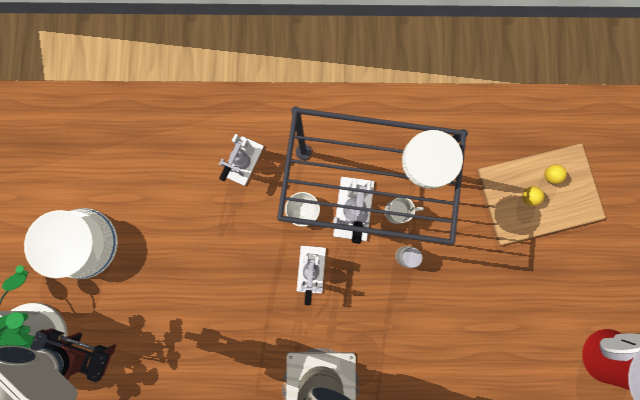

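The top view shows the large press under the rack at about (354,205), with its handle toward the robot at (357,232). The decoys are at (311,270) and (240,160). The rack corners are at about (295,110), (465,132), (454,242) and (280,219). Next I take enlarged crops and a first pose from the rack.

```bash
cat > h.py <<'E'
import numpy as np,cv2
def load(n,i=0):
    z=np.load(f"pics/{n}{i}.npz"); return z["im"],z["d"],z["K"],z["T"]
def ray(n,uv,h,i=0):
    _,_,K,T=load(n,i); d=T[:3,:3]@np.linalg.inv(K)@[*uv,1]; o=T[:3,3]; return o+d*(h-o[2])/d[2]
def cloud(n,i=0):
    im,d,K,T=load(n,i); v,u=np.indices(d.shape); P=np.stack([(u-K[0,2])/K[0,0]*d,(v-K[1,2])/K[1,1]*d,d],-1)
    return P@T[:3,:3].T+T[:3,3]
def proj(n,P,i=0):
    _,_,K,T=load(n,i); c=(np.atleast_2d(P)-T[:3,3])@T[:3,:3]; q=c@K.T; return q[:,:2]/q[:,2:]
def dist2rays(u1,u2):
    A=[];b=[]
    for n,u in(("scene",u1),("top",u2)):
        _,_,K,T=load(n); d=T[:3,:3]@np.linalg.inv(K)@[*u,1]; d/=np.linalg.norm(d); M=np.eye(3)-np.outer(d,d); A.append(M);b.append(M@T[:3,3])
    A=np.vstack(A);b=np.hstack(b); x=np.linalg.lstsq(A,b,rcond=None)[0]; return x,np.linalg.norm(A@x-b)
E
python3 - <<'E'
from h import *
for uv in((280,219),(454,242),(465,132),(295,110)): print(ray("top",uv,430).round())
for n in("top","scene"):
    P=cloud(n); m=(abs(P[...,2]-430)<9)&(abs(P[...,0]-600)<250)&(abs(P[...,1]+90)<260); Q=P[m][:,:2]
    print(n,m.sum(),cv2.minAreaRect(Q.astype(np.float32)))
    # press base
    im=load(n)[0].astype(int); w=(abs(P[...,2]-14)<5)&(im.min(-1)>150)&(abs(P[...,0]-600)<200)&(abs(P[...,1]+90)<120)
    nb,l,s,c=cv2.connectedComponentsWithStats(cv2.dilate(w.astype(np.uint8),np.ones((5,5))))
    for k in range(1,nb):
        q=P[(l==k)&w][:,:2]
        if len(q)>60: print(len(q),cv2.minAreaRect(q.astype(np.float32)))
im=load("top")[0][130:270,270:430]; cv2.imwrite("pics/t1.png",cv2.resize(im,None,fx=5,fy=4.2,interpolation=2)[:588,:,::-1])
im=load("scene")[0][140:280,200:370]; cv2.imwrite("pics/s1.png",cv2.resize(im,None,fx=4,fy=4,interpolation=2)[:,:,::-1])
E
```

```text
[511.  92. 430.]
[ 462. -289.  430.]
[ 708. -321.  430.]
[757.  61. 430.]
top 4684 ((611.4335327148438, -112.62884521484375), (398.6098937988281, 261.6761779785156), 82.17539978027344)
361 ((590.2699584960938, -109.0490493774414), (107.28527069091797, 153.3169708251953), 82.34015655517578)
86 ((563.3623657226562, -151.2998809814453), (23.353822708129883, 101.94696807861328), 89.13697814941406)
132 ((485.0610656738281, -70.42842864990234), (57.95176315307617, 25.67507553100586), 83.14933013916016)
101 ((422.1327819824219, 9.095191955566406), (43.20795440673828, 39.0713996887207), 84.65541076660156)
scene 4327 ((614.8153076171875, -113.01300048828125), (401.0932922363281, 262.4969787597656), 82.54806518554688)
849 ((571.5169677734375, -105.10223388671875), (109.06692504882812, 198.22900390625), 82.23649597167969)
```

View pics/t1.png

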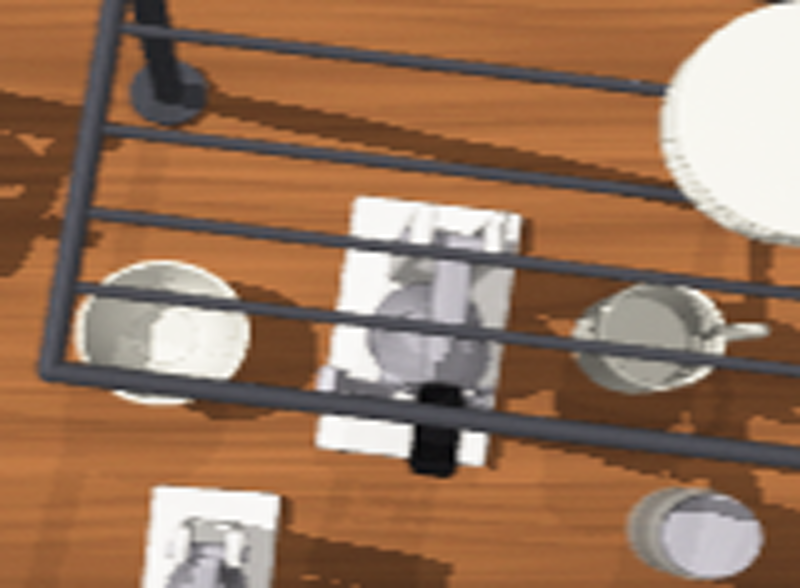

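View pics/s1.png

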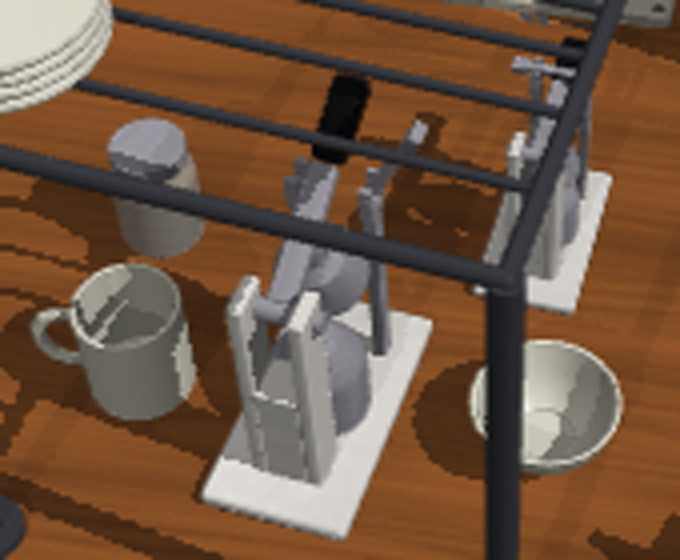

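Base measures 198 x 109 mm, so this is the largest press. Base and rack agree on an origin near (616,-112) and a yaw near -7.6°. The scene crop shows the black handle raised, at about crop (340,120), and the bar leaning to +y with its end at crop (420,130). Next I measure the lever and bar angles.

```bash
cat >> h.py <<'E'
YAW=np.deg2rad(-7.65); O=np.array([616,-112.3,0])
R=np.array([[np.cos(YAW),-np.sin(YAW),0],[np.sin(YAW),np.cos(YAW),0],[0,0,1]])
def toP(P): return (P-O)@R
def toW(p): return np.asarray(p)@R.T+O
E
python3 - <<'E'
from h import *
np.set_printoptions(suppress=True,precision=1)
for n in("scene","top"):
    im,d=load(n)[:2]; p=toP(cloud(n)); ok=d>0; x,y,z=p[...,0],p[...,1],p[...,2]
    m=ok&(im.max(-1)<45)&(abs(y)<18)&(x<-75)&(x>-180)&(z>180)&(z<330); q=p[m]
    print(n,"handle",len(q),q.mean(0),"y",np.median(q[:,1])); 
    f=np.polyfit(q[:,0],q[:,2],1); print(" slope ang",np.arctan(-f[0])," bearing", np.arctan2(np.median(q[:,2])-180,-np.median(q[:,0])), "ext",np.hypot(q[:,0],q[:,2]-180).max())
    m=ok&(abs(x+105)<14)&(y>33)&(y<90)&(z>202)&(z<290); q=p[m]
    if len(q)>5:
        print(" bar",len(q),q.mean(0)); f=np.polyfit(q[:,2],q[:,1],1); print(" ang slope",np.pi/2+np.arctan(f[0]),"bearing",np.median(np.arctan2(q[:,2]-196,-(q[:,1]-27))),"maxr",np.hypot(q[:,1]-27,q[:,2]-196).max())
    m=ok&(abs(x+105)<14)&(abs(y+27)<10)&(z>170)&(z<215); print(" catch",p[m].mean(0), p[m].max(0))
E
```

```text
scene handle 172 [-126.3    1.3  244.2] y 1.748066760156913
 slope ang 0.44813250814297845  bearing 0.478078517009243 ext 170.80473076783736
 bar 59 [-102.7   52.5  247. ]
 ang slope 2.039838012974472 bearing 2.033177896487873 maxr 84.02778831664544
 catch [-103.3  -27.   192.9] [-91.9 -22.1 203.1]
top handle 128 [-134.1    0.3  247.7] y 0.1713755388536056
 slope ang 0.36954195964267705  bearing 0.4685143096406473 ext 174.57875331224187
 bar 56 [-108.1   52.4  253.9]
 ang slope 2.1068911151944354 bearing 1.9631404987523993 maxr 82.89022446012768
 catch [-104.3  -27.6  189.8] [-98.2 -23.2 205.2]
```

```bash
python3 -m creep '{"delta_pos":[[0,0,-0.03],[0,0,-0.03],[0,0,-0.03],[0,0,-0.03],[0,0,-0.03],[-0.01,-0.03,0],[-0.01,-0.03,0],[-0.01,-0.03,0],[-0.01,-0.03,0],[-0.01,-0.03,0],[-0.01,-0.03,0],[-0.01,-0.03,0],[-0.01,-0.03,0]],"twist":[[0,0,0],[0,0,0],[0,0,0],[0,0,0],[0,0,0],[0,0,0],[0,0,0],[0,0,0],[0,0,0],[0,0,0],[0,0,0],[0,0,0],[0,0,0]]}' 0; python3 -c "
from workcell import *
o=get_obs();print(o['qpos'],o['ee_pos'],o['orientation'])"
```

```text
t: 1.18
ee_pos: [194.5, 339.8, 348.2]
orientation: [-0.49, -3.103, 0.001]
ft_force: [0.2, -0.2, 0.3]
width: 4.4
grasp_force: 0.0
[ 1.02059195e+00 -1.08828467e-01  1.91901009e+00 -6.83599854e-05
  1.33203583e+00 -2.36818403e-01] [194.48541785 339.78531061 348.16232297] [-4.90200648e-01 -3.10293200e+00  9.46360687e-04]
```

Lever is at about 0.42 rad, from the handle's bearing less its 9 mm offset, and the bar at about 2.03. The catch measures at (-104,-27), as given. Next I go to the front of the press, then tilt the tool.

```bash
python3 -m creep '{"delta_pos":[[-0.02,-0.021,0],[-0.02,-0.021,0],[-0.02,-0.021,0],[-0.02,-0.021,0],[-0.02,-0.021,0],[-0.02,-0.021,0],[-0.02,-0.021,0],[-0.02,-0.021,0],[-0.02,-0.021,0],[-0.02,-0.021,0],[-0.02,-0.021,0],[-0.02,-0.021,0],[-0.02,-0.021,0],[-0.02,-0.021,0],[-0.02,-0.021,0],[-0.02,-0.021,0]],"twist":[[0,0,0],[0,0,0],[0,0,0],[0,0,0],[0,0,0],[0,0,0],[0,0,0],[0,0,0],[0,0,0],[0,0,0],[0,0,0],[0,0,0],[0,0,0],[0,0,0],[0,0,0],[0,0,0]]}' 0 && python3 -m creep '{"delta_pos":[[0,0,0],[0,0,0],[0,0,0],[0,0,0],[0,0,0],[0,0,0],[0,0,0],[0,0,0],[0,0,0],[0,0,0]],"twist":[[0,0,-5.1],[0,0,-5.1],[0,-5,0],[0,-5,0],[0,-5,0],[0,-5,0],[0,-5,0],[0,-5,0],[0,-5,0],[0,-5,0]]}' 0
cat >> h.py <<'E'
def st():
    from workcell import get_obs
    from scipy.spatial.transform import Rotation as Ro
    np.set_printoptions(suppress=True,precision=3)
    o=get_obs(); M=R.T@Ro.from_rotvec(o['orientation']).as_matrix()
    print("t",round(o['t'],2),"q",o['qpos'],"\npress pos",toP(o['ee_pos']).round(1),"F",(o['ft_force']@R).round(1),"\naxes\n",M.round(3)); return o,M
def need(p):
    o,M=st(); print("delta tool mm",(M.T@(np.asarray(p)-toP(o['ee_pos']))).round(1))
E
python3 -c "
from h import *
need([-150,0,285])"
```

```text
t: 2.52
ee_pos: [395.6, -78.4, 348.4]
orientation: [-0.492, -3.103, -0.0]
ft_force: [-0.0, 1.3, -0.2]
width: 0.2
grasp_force: 0.0
t: 3.35
ee_pos: [395.2, -76.9, 348.8]
orientation: [0.166, 2.434, -0.062]
ft_force: [-0.6, 0.0, -0.3]
width: 0.4
grasp_force: 0.0
t 3.35 q [-0.319 -0.473  2.328  0.208  0.603 -1.884] 
press pos [-223.5    5.7  348.8] F [-0.6 -0.  -0.3] 
axes
 [[-0.763  0.003  0.646]
 [ 0.001  1.    -0.002]
 [-0.646 -0.001 -0.763]]
delta tool mm [-14.9  -5.5  96.2]
```

```bash
python3 -m creep '{"delta_pos":[[-0.002,-0.0007,0.014],[-0.002,-0.0007,0.014],[-0.002,-0.0007,0.014],[-0.002,-0.0007,0.014],[-0.002,-0.0007,0.014],[-0.002,-0.0007,0.014],[-0.002,-0.0007,0.014],[-0.002,-0.0007,0.012]],"twist":[[0,0,0],[0,0,0],[0,0,0],[0,0,0],[0,0,0],[0,0,0],[0,0,0],[0,0,0]]}' 0
python3 - <<'E'
from h import *
from workcell import get_image
need([-140,0,200])
im,d=get_image("scene"); cv2.imwrite("pics/s2.png",cv2.resize(im[90:280,200:440],None,fx=3,fy=3)[:,:,::-1])
E
```

```text
t: 4.02
ee_pos: [477.1, -93.6, 273.6]
orientation: [0.166, 2.44, -0.06]
ft_force: [-0.0, 0.2, 0.1]
width: 0.3
grasp_force: 0.0
t 4.02 q [-0.283 -0.146  2.323  0.338  0.288 -2.009] 
press pos [-140.1    0.   273.6] F [-0.   0.2  0.1] 
axes
 [[-0.767  0.002  0.642]
 [ 0.002  1.    -0.001]
 [-0.642  0.    -0.767]]
delta tool mm [47.1 -0.  56.5]
```

View pics/s2.png

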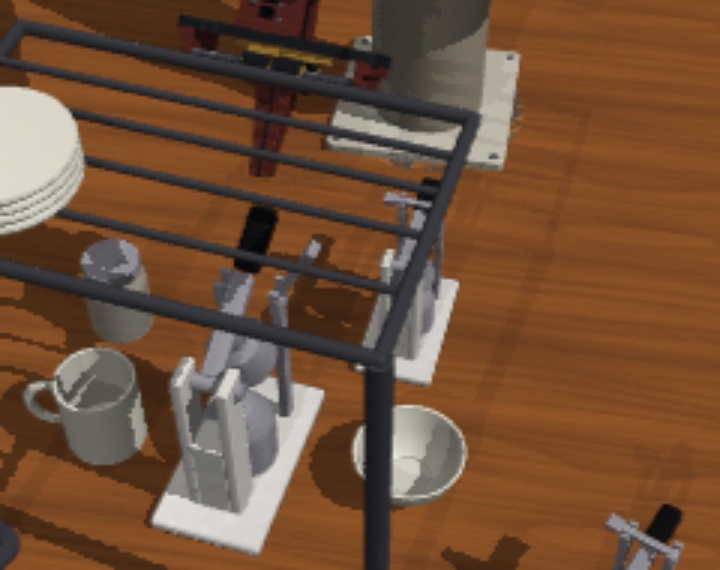

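The shut fingertips, at crop (262,175), sit just above the black handle at (262,215). Now I press down gently.

```bash
python3 -m creep '{"delta_pos":[[0.0019,0,0.0023],[0.0019,0,0.0023],[0.0019,0,0.0023],[0.0019,0,0.0023],[0.0019,0,0.0023],[0.0019,0,0.0023],[0.0019,0,0.0023],[0.0019,0,0.0023],[0.0019,0,0.0023],[0.0019,0,0.0023],[0.0019,0,0.0023],[0.0019,0,0.0023],[0.0019,0,0.0023],[0.0019,0,0.0023],[0.0019,0,0.0023],[0.0019,0,0.0023],[0.0019,0,0.0023],[0.0019,0,0.0023],[0.0019,0,0.0023],[0.0019,0,0.0023]],"twist":[[0,0,0],[0,0,0],[0,0,0],[0,0,0],[0,0,0],[0,0,0],[0,0,0],[0,0,0],[0,0,0],[0,0,0],[0,0,0],[0,0,0],[0,0,0],[0,0,0],[0,0,0],[0,0,0],[0,0,0],[0,0,0],[0,0,0],[0,0,0]]}' 0
python3 -c "
from h import *
need([-140,0,195])"
```

```text
t: 5.73
ee_pos: [470.5, -90.5, 211.0]
orientation: [0.172, 2.452, -0.056]
ft_force: [-32.9, 0.7, 10.7]
width: 0.5
grasp_force: 14.9
t 5.73 q [-0.279 -0.014  2.399  0.867  0.12  -2.54 ] 
press pos [-147.1    2.2  211. ] F [-32.7  -3.6  10.7] 
axes
 [[-0.775  0.005  0.632]
 [ 0.007  1.    -0.   ]
 [-0.632  0.004 -0.775]]
delta tool mm [ 4.6 -2.2 16.9]
```

```bash
python3 - <<'E'
from h import *
from workcell import *
for n in("scene","top"):
    im,d=get_image(n); np.savez(f"pics/{n}3.npz",im=im,d=d,K=camera_params(n)["camera_matrix"],T=camera_params(n)["extrinsics"])
a=cv2.resize(load("scene",3)[0][60:260,220:380],None,fx=2.45,fy=2.9); b=cv2.resize(load("top",3)[0][150:300,290:430],None,fx=2.8,fy=2.9)
h=min(a.shape[0],b.shape[0]); cv2.imwrite("pics/p3.png",np.hstack([a[:h],b[:h]])[:,:,::-1]); o=get_obs(); print(o['qpos'],o['ft_force'],o['ee_pos'],o['joint_torque'])
E
```

```text
[-0.27808736 -0.0138711   2.39799097  0.86486116  0.12046183 -2.54149576] [-25.39025865   2.83557248   8.73995342] [471.08310405 -90.37110461 211.270598  ] [  1.05218008 -18.59048367 -33.98750067   0.79333697  -3.75412881
  -0.15174561]
```

View pics/p3.png

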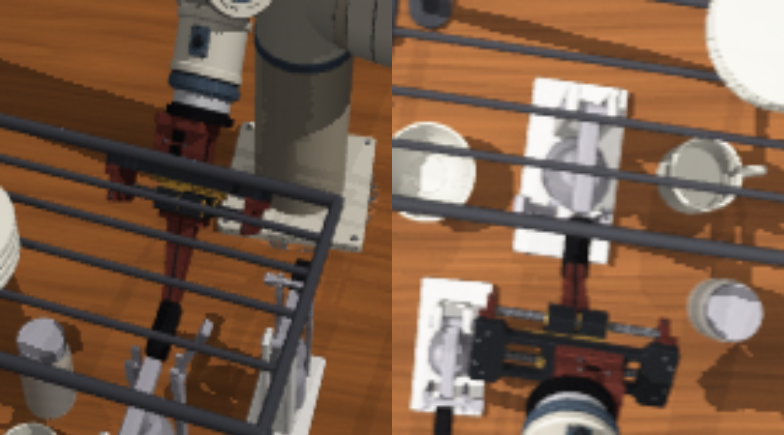

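```bash
python3 - <<'E'
from h import *
np.set_printoptions(suppress=True,precision=2)
for n in("scene","top"):
    im,d=load(n,3)[:2]; p=toP(cloud(n,3)); x,y,z=p[...,0],p[...,1],p[...,2]
    m=(d>0)&(im.max(-1)<45)&(abs(y)<18)&(x<-95)&(x>-180)&(z>170)&(z<330); q=p[m]
    print(n,len(q),q.mean(0),q.min(0),q.max(0)); f=np.polyfit(q[:,0],q[:,2],1); print(np.arctan(-f[0]),np.median(np.arctan2(q[:,2]-180,-q[:,0])))
    m=(d>0)&(abs(y)<7)&(x<-25)&(x>-85)&(z>150)&(z<240)&(im.min(-1)>60); q=p[m]; print(len(q),[ (np.median(q[abs(q[:,0]-c)<6],0)) for c in(-75,-60,-45,-30)])
    m=(d>0)&(abs(x+190)<60)&(y>35)&(y<140)&(z>100)&(z<300); q=p[m]; print("left",len(q),q.min(0),np.percentile(q[:,2],[1,5,50]))
from workcell import get_obs
print(get_obs()['moment'])
E
```

```text
scene 171 [-136.51    1.45  222.1 ] [-178.79  -12.13  202.25] [-103.77   13.62  274.43]
0.4481614516522182 0.28770315707711297
92 [array([-75.37,   1.78, 204.33]), array([-65.02,  -2.6 , 204.38]), array([-44.6 ,   2.66, 195.66]), array([-28.92,  -0.29, 194.3 ])]
left 137 [-249.63   36.08  100.15] [100.69 104.06 139.27]
top 93 [-140.62    0.56  222.57] [-173.59  -11.84  211.28] [-110.49   11.26  259.53]
0.4305881003786728 0.2882027341357223
91 [array([-75.4 ,   0.4 , 204.94]), array([-56.43,  -0.11, 200.5 ]), array([-44.3 ,   0.43, 197.11]), array([-30.6 ,  -0.04, 193.63])]
left 155 [-249.79   35.25  100.18] [105.7  134.56 145.15]
[ 0.28  2.98 -0.08]
```

```bash
python3 - <<'E'
from h import *
np.set_printoptions(suppress=True,precision=1)
from workcell import get_obs
from scipy.spatial.transform import Rotation as Ro
o=get_obs(); M=Ro.from_rotvec(o['orientation']).as_matrix(); t=o['ee_pos']
for n in("scene","top"):
    print(n,"tcp px",proj(n,t,3),"back20,60 ",proj(n,[t-20*M[:,2],t-60*M[:,2]],3), "corners",proj(n,[t+10*M[:,0],t-10*M[:,0]],3))
    im,d=load(n,3)[:2]; im=im.astype(int); P=cloud(n,3); q=(P-t)@M
    m=(d>0)&(im[...,0]>im[...,2]+25)&(abs(q[...,0])<25)&(abs(q[...,1])<25)&(q[...,2]>-60)&(q[...,2]<30)&(P[...,2]>190)
    print(m.sum(), np.percentile(q[m],[0,2,50,98,100],axis=0))
    v,u=np.nonzero(m); print("red px rows",v.min(),v.max(),"cols",u.min(),u.max())
    for dz in(-50,-40,-30,-20,-10,0,10):
        k=m&(abs(q[...,2]-dz)<5); 
        if k.sum(): print(dz,k.sum(),q[k].min(0),q[k].max(0))
E
```

```text
scene tcp px [[288.7 171.4]] back20,60  [[290.  164.4]
 [292.5 150.2]] corners [[289.8 171.1]
 [287.6 171.8]]
81 [[-24.8 -24.  -60. ]
 [-21.2 -13.8 -59.9]
 [-11.    4.5 -36.2]
 [  7.3  10.3  24.9]
 [  8.7  10.5  28. ]]
red px rows 150 182 cols 277 296
-50 23 [-15.3 -10.5 -54.7] [  8.7   9.3 -45.5]
-40 5 [-15.   -8.2 -38. ] [ -6.8   7.7 -35.3]
-30 29 [-19.2 -10.3 -34.9] [  7.1   8.6 -25.2]
-20 3 [ -7.5 -12.7 -24.9] [  3.3   7.9 -19.8]
-10 1 [ 2.3 10.2 -9. ] [ 2.3 10.2 -9. ]
0 1 [ 0.4  9.5 -0.5] [ 0.4  9.5 -0.5]
top tcp px [[354.1 237.6]] back20,60  [[354.  242.3]
 [353.8 252.1]] corners [[353.6 240.4]
 [354.7 234.8]]
62 [[-13.4 -16.9 -59.8]
 [-12.8 -16.2 -58.5]
 [-10.9  -3.9 -41.5]
 [  7.6   7.  -14.4]
 [ 11.1   7.  -14.3]]
red px rows 241 249 cols 351 360
-50 16 [-13.4  -9.2 -54.9] [ -8.1   7.  -46.1]
-40 17 [-12.2  -9.  -44.7] [  7.8   7.  -35.6]
-30 12 [-12.8  -9.5 -34.5] [  7.    6.9 -25.2]
-20 5 [ -0.8 -14.3 -23. ] [ 11.1   6.6 -16.8]
-10 3 [ -2.7 -16.9 -14.6] [  3.9 -15.8 -14.3]
```

```bash
python3 - <<'E'
from h import *
np.set_printoptions(suppress=True,precision=0)
for n,i in(("top",3),("scene",3),("top",0)):
    im,d=load(n,i)[:2]; p=toP(cloud(n,i)); print(n,i)
    for xx in range(-185,-20,8):
        k=(d>0)&(abs(p[...,0]-xx)<4)&(abs(p[...,1]-0.5)<6)&(p[...,2]>160)&(p[...,2]<300)
        if k.sum(): j=np.argsort(p[k][:,2]); print(xx,k.sum(),"z",p[k][j,2][[0,len(j)//2,-1]],"rgb",im[k][j][[0,len(j)//2,-1]].tolist())
E
```

```text
top 3
-185 17 z [269. 276. 282.] rgb [[47, 32, 31], [48, 28, 27], [60, 31, 28]]
-177 15 z [260. 265. 271.] rgb [[44, 28, 27], [75, 38, 35], [91, 43, 37]]
-169 14 z [250. 254. 261.] rgb [[61, 33, 30], [65, 35, 32], [73, 37, 32]]
-161 12 z [236. 247. 250.] rgb [[46, 31, 31], [72, 37, 34], [64, 33, 30]]
-153 13 z [221. 225. 240.] rgb [[22, 23, 24], [34, 27, 27], [81, 39, 34]]
-145 13 z [219. 223. 227.] rgb [[23, 23, 25], [16, 14, 16], [13, 14, 15]]
-137 12 z [218. 220. 224.] rgb [[16, 14, 16], [22, 21, 23], [24, 25, 27]]
-129 7 z [217. 218. 222.] rgb [[31, 31, 34], [26, 25, 27], [26, 25, 27]]
-113 5 z [209. 214. 215.] rgb [[76, 72, 73], [29, 27, 29], [28, 27, 28]]
-105 12 z [206. 209. 214.] rgb [[107, 104, 109], [132, 129, 132], [76, 74, 75]]
-97 13 z [206. 209. 213.] rgb [[204, 200, 207], [201, 196, 204], [200, 195, 202]]
-89 12 z [205. 209. 212.] rgb [[206, 201, 208], [200, 196, 203], [203, 200, 207]]
-81 12 z [161. 205. 209.] rgb [[178, 174, 180], [204, 200, 206], [206, 202, 208]]
-73 12 z [202. 205. 209.] rgb [[202, 198, 206], [206, 202, 209], [205, 201, 207]]
-65 3 z [202. 204. 205
[... 2565 characters left out ...]
158, 164], [121, 117, 122], [167, 163, 169]]
-89 14 z [224. 227. 229.] rgb [[127, 123, 129], [120, 118, 122], [120, 117, 123]]
-81 14 z [177. 224. 226.] rgb [[179, 176, 182], [171, 167, 174], [168, 164, 170]]
-73 14 z [177. 219. 225.] rgb [[181, 178, 185], [120, 118, 122], [171, 167, 173]]
-57 11 z [209. 211. 215.] rgb [[198, 194, 201], [195, 192, 197], [174, 170, 178]]
-49 11 z [205. 210. 211.] rgb [[200, 195, 203], [194, 190, 196], [194, 190, 196]]
-41 12 z [203. 205. 209.] rgb [[193, 189, 195], [199, 195, 201], [193, 189, 197]]
-33 10 z [199. 201. 206.] rgb [[197, 193, 199], [193, 190, 195], [199, 195, 201]]
-25 13 z [193. 198. 202.] rgb [[195, 191, 199], [198, 193, 200], [192, 188, 194]]
```

The depth profile shows the lever at about 0.23 with the fingers digging at the handle's very end. The wrist is also near its limits, with q5 at 0.12 and q6 at -2.54. I back off upward, cut the tilt to about 30° and turn the tool into the arm's plane.

```bash
python3 -m creep '{"delta_pos":[[-0.0032,0,-0.0039],[-0.0032,0,-0.0039],[-0.0032,0,-0.0039],[-0.0032,0,-0.0039],[-0.0032,0,-0.0039],[-0.0032,0,-0.0039],[-0.0032,0,-0.0039],[-0.0032,0,-0.0039],[-0.0032,0,-0.0039],[-0.0032,0,-0.0039],[-0.0032,0,-0.0039],[-0.0032,0,-0.0039]],"twist":[[0,0,0],[0,0,0],[0,0,0],[0,0,0],[0,0,0],[0,0,0],[0,0,0],[0,0,0],[0,0,0],[0,0,0],[0,0,0],[0,0,0]]}' 0
python3 - <<'E'
from h import *
np.set_printoptions(suppress=True,precision=3)
from workcell import *
from scipy.spatial.transform import Rotation as Ro
o,Mp=st(); t=o['ee_pos']; M=R@Mp; P=None
for n in("scene","top"):
    im,d=get_image(n); np.savez(f"pics/{n}4.npz",im=im,d=d,K=camera_params(n)["camera_matrix"],T=camera_params(n)["extrinsics"])
    q=(cloud(n,4)-t)@M; m=(d>0)&(abs(q[...,0])<22)&(abs(q[...,1])<22)&(q[...,2]<15)&(q[...,2]>-70)
    for z in range(-65,15,6):
        k=m&(abs(q[...,2]-z)<3)
        if k.sum(): print(n,z,k.sum(),q[k].min(0).round(),q[k].max(0).round(),np.median(im[k],0))
    p=toP(cloud(n,4)); k=(d>0)&(abs(p[...,1])<6)&(abs(p[...,0]+80)<20)&(p[...,2]>190)&(p[...,2]<240); print("lever",np.median(np.arctan2(p[k][:,2]-187,-p[k][:,0])))
# target orientation: tilt 30 deg, azimuth of the arm plane
for c in ([-140,0,255],):
    w=toW(c); az=np.arctan2(w[1],w[0]); T=np.deg2rad(30)
    zt=np.array([np.sin(T)*np.cos(az),np.sin(T)*np.sin(az),-np.cos(T)]); yt=np.array([-np.sin(az),np.cos(az),0]); xt=np.cross(yt,zt)
    print("az",np.rad2deg(az),"twist",np.rad2deg(Ro.from_matrix(M.T@np.c_[xt,yt,zt]).as_rotvec()))
E
```

```text
t: 6.83
ee_pos: [477.0, -92.6, 277.2]
orientation: [0.167, 2.441, -0.062]
ft_force: [1.2, 0.3, 0.1]
width: 0.5
grasp_force: 0.0
t 6.83 q [-0.277 -0.154  2.318  0.306  0.3   -1.973] 
press pos [-140.3    1.   277.2] F [1.1 0.4 0.1] 
axes
 [[-0.768  0.003  0.641]
 [ 0.002  1.    -0.003]
 [-0.641 -0.001 -0.768]]
scene -65 24 [-20. -12. -67.] [ 11.  11. -62.] [71.5 31.  26. ]
scene -59 23 [-17. -10. -62.] [  6.  10. -57.] [63. 28. 23.]
scene -53 21 [-15.  -8. -56.] [  8.  10. -50.] [63. 28. 24.]
scene -47 22 [-15. -10. -50.] [ 11.  10. -44.] [69.  31.5 26. ]
scene -35 12 [-15.  -8. -36.] [  6.   9. -32.] [63.  28.5 25.5]
scene -29 22 [-17. -10. -31.] [  9.   9. -26.] [63. 27. 23.]
scene -23 7 [-16.  -9. -26.] [  1.   9. -24.] [73. 33. 27.]
lever 0.23252068721373037
top -65 18 [-14. -13. -67.] [-10.   9. -63.] [89.5 42.  36. ]
top -59 12 [-14. -13. -61.] [-10.   7. -56.] [79.5 37.  32. ]
top -53 14 [-15. -11. -56.] [-10.   7. -51.] [90.5 42.  36.5]
top -47 11 [-15. -10. -50.] [-11.   7. -44.] [88. 42. 36.]
top -41 14 [-14. -10. -44.] [  6.   7. -38.] [89.  42.5 37. ]
top -35 13 [-14. -10. -37.] [  5.   7. -32.] [79. 39. 35.]
top -29 11 [-14. -10. -32.] [-11.   5. -26.] [79. 37. 32.]
top -23 1 [-10.  -3. -26.] [-10.  -3. -26.] [51. 29. 28.]
lever 0.23079213260723785
az -11.103591002607123 twist [1.816 9.855 2.713]
```

```bash
python3 -m creep '{"delta_pos":[[0,0,0],[0,0,0],[0,0,0]],"twist":[[0.9,4.9,1.35],[0.9,4.9,1.35],[0,0,0]]}' 0
python3 -c "
from h import *
need([-125,0,250])"
```

```text
t: 7.18
ee_pos: [480.3, -92.3, 279.3]
orientation: [0.244, 2.59, -0.064]
ft_force: [1.5, -0.4, 0.2]
width: 0.5
grasp_force: 0.0
t 7.18 q [-0.231 -0.119  2.205  0.05   0.516 -1.651] 
press pos [-137.1    1.8  279.3] F [ 1.6 -0.2  0.2] 
axes
 [[-0.856  0.053  0.515]
 [ 0.047  0.999 -0.026]
 [-0.515  0.002 -0.857]]
delta tool mm [ 4.6 -1.2 31.4]
```

```bash
python3 -m creep '{"delta_pos":[[0.0029,-0.0002,0.0088],[0.0029,-0.0002,0.0088],[0.0029,-0.0002,0.0088],[0.0029,-0.0002,0.0088],[0.0029,-0.0002,0.0088],[0.0029,-0.0002,0.0088],[0.001,0,0.0017],[0.001,0,0.0017],[0.001,0,0.0017],[0.001,0,0.0017],[0.001,0,0.0017],[0.001,0,0.0017],[0.001,0,0.0017],[0.001,0,0.0017],[0.001,0,0.0017],[0.001,0,0.0017]],"twist":[[0,0,0],[0,0,0],[0,0,0],[0,0,0],[0,0,0],[0,0,0],[0,0,0],[0,0,0],[0,0,0],[0,0,0],[0,0,0],[0,0,0],[0,0,0],[0,0,0],[0,0,0],[0,0,0]]}' 0
cat >> h.py <<'E'
def lever(i):
    from workcell import get_image,camera_params
    for n in("scene","top"):
        im,d=get_image(n); np.savez(f"pics/{n}{i}.npz",im=im,d=d,K=camera_params(n)["camera_matrix"],T=camera_params(n)["extrinsics"])
        p=toP(cloud(n,i)); k=(d>0)&(abs(p[...,1])<6)&(abs(p[...,0]+80)<20)&(p[...,2]>175)&(p[...,2]<240); print("lever",np.median(np.arctan2(p[k][:,2]-187,-p[k][:,0])))
        k=(d>0)&(abs(p[...,0]+105)<14)&(np.hypot(p[...,1]-27,p[...,2]-196)>25)&(np.hypot(p[...,1]-27,p[...,2]-196)<82)&(p[...,2]>205); print("bar",np.median(np.arctan2(p[k][:,2]-196,27-p[k][:,1])),k.sum())
E
python3 -c "
from h import *
need([-125,0,175]);lever(5)"
```

```text
t: 8.52
ee_pos: [489.5, -95.0, 202.9]
orientation: [0.243, 2.592, -0.063]
ft_force: [-0.7, -0.0, 2.5]
width: 0.4
grasp_force: 1.2
t 8.52 q [-0.233  0.041  2.275  0.094  0.287 -1.701] 
press pos [-127.7    0.3  202.9] F [-0.7 -0.1  2.5] 
axes
 [[-0.856  0.053  0.514]
 [ 0.046  0.999 -0.025]
 [-0.514  0.003 -0.858]]
delta tool mm [12.1 -0.2 25.3]
lever 0.187640573371634
bar 1.909507785520502 91
lever 0.1986223169178291
bar 1.9427512767773785 83
```

```bash
python3 -m creep '{"delta_pos":[[0.001,0,0.0018],[0.001,0,0.0018],[0.001,0,0.0018],[0.001,0,0.0018],[0.001,0,0.0018],[0.001,0,0.0018],[0.001,0,0.0018],[0.001,0,0.0018],[0.001,0,0.0018],[0.001,0,0.0018],[0.001,0,0.0018]],"twist":[[0,0,0],[0,0,0],[0,0,0],[0,0,0],[0,0,0],[0,0,0],[0,0,0],[0,0,0],[0,0,0],[0,0,0],[0,0,0]]}' 0
python3 -c "
from h import *
need([-128,0,175]);lever(6)"
```

```text
t: 9.53
ee_pos: [490.0, -95.0, 180.0]
orientation: [0.243, 2.592, -0.063]
ft_force: [-1.9, 1.0, 2.2]
width: 0.5
grasp_force: 1.2
t 9.53 q [-0.233  0.093  2.295  0.124  0.216 -1.731] 
press pos [-127.2    0.3  180. ] F [-2.   0.8  2.2] 
axes
 [[-0.857  0.053  0.513]
 [ 0.046  0.999 -0.025]
 [-0.514  0.003 -0.858]]
delta tool mm [ 3.2 -0.4  3.8]
lever 0.04740625141780877
bar 2.0367256996430982 49
lever 0.042761721122476226
bar 1.9651876335494967 53
```

Down to about 0.045 rad. The last few mm go in 1 mm steps.

```bash
python3 -m creep '{"delta_pos":[[0.0005,0,0.0009],[0.0005,0,0.0009],[0.0005,0,0.0009],[0.0005,0,0.0009],[0.0005,0,0.0009],[0.0005,0,0.0009],[0.0005,0,0.0009]],"twist":[[0,0,0],[0,0,0],[0,0,0],[0,0,0],[0,0,0],[0,0,0],[0,0,0]]}' 0
python3 -c "
from h import *
need([-128,0,175]);lever(7)"
```

```text
t: 10.22
ee_pos: [490.4, -95.1, 173.2]
orientation: [0.243, 2.592, -0.063]
ft_force: [-9.2, 1.9, 15.8]
width: 0.4
grasp_force: 8.2
t 10.22 q [-0.233  0.11   2.301  0.138  0.194 -1.745] 
press pos [-126.7    0.3  173.2] F [-9.4  0.7 15.8] 
axes
 [[-0.856  0.053  0.514]
 [ 0.046  0.999 -0.025]
 [-0.514  0.003 -0.858]]
delta tool mm [ 0.1 -0.4 -2.2]
lever 0.007199989068859922
bar 2.0312622071931425 50
lever 0.01219134343282495
bar 1.9596498913139946 53
```

Lever reads 0.01 on its stop with 16 N. I retract along the tool, shift to the +y side and increase the tilt.

```bash
python3 -m creep '{"delta_pos":[[0,0,-0.004],[0,0,-0.008],[0,0,-0.012],[0,0,-0.014],[0,0,-0.014],[0,0,-0.014],[0.0007,0.015,-0.0004],[0.0007,0.015,-0.0004],[0.0007,0.015,-0.0004],[0.0007,0.015,-0.0004],[0.0007,0.015,-0.0004],[0.0007,0.015,-0.0004],[0,0,0],[0,0,0]],"twist":[[0,0,0],[0,0,0],[0,0,0],[0,0,0],[0,0,0],[0,0,0],[0,0,0],[0,0,0],[0,0,0],[0,0,0],[0,0,0],[0,0,0],[0,-6,0],[0,0,0]]}' 0
python3 -c "
from h import *
need([-84,93,231]);lever(8)"
```

```text
t: 11.48
ee_pos: [467.7, -2.5, 229.0]
orientation: [0.241, 2.53, -0.083]
ft_force: [0.0, 0.4, -0.8]
width: 0.3
grasp_force: 0.0
t 11.48 q [ 0.082 -0.068  2.334 -0.508  0.331 -0.862] 
press pos [-161.6   89.   229. ] F [-0.   0.4 -0.8] 
axes
 [[-0.823  0.058  0.565]
 [ 0.045  0.998 -0.038]
 [-0.566 -0.006 -0.824]]
delta tool mm [-64.8   8.5  42. ]
lever 0.0053271392628810674
bar 2.0297857198306 49
lever 0.012663574512705241
bar 1.960338832620443 56
```

```bash
python3 -m creep '{"delta_pos":[[-0.0108,0.0014,0.007],[-0.0108,0.0014,0.007],[-0.0108,0.0014,0.007],[-0.0108,0.0014,0.007],[-0.0108,0.0014,0.007],[-0.0108,0.0014,0.007],[0,0,0]],"twist":[[0,0,0],[0,0,0],[0,0,0],[0,0,0],[0,0,0],[0,0,0],[0,0,0]]}' 0 && python3 -m creep '{"delta_pos":[[-0.0008,-0.0043,-0.0007],[-0.0008,-0.0043,-0.0007],[-0.0008,-0.0043,-0.0007],[-0.0008,-0.0043,-0.0007],[-0.0008,-0.0043,-0.0007],[-0.0008,-0.0043,-0.0007],[-0.0008,-0.0043,-0.0007],[-0.0008,-0.0043,-0.0007],[-0.0008,-0.0043,-0.0007],[-0.0008,-0.0043,-0.0007],[-0.0008,-0.0043,-0.0007],[-0.0008,-0.0043,-0.0007]],"twist":[[0,0,0],[0,0,0],[0,0,0],[0,0,0],[0,0,0],[0,0,0],[0,0,0],[0,0,0],[0,0,0],[0,0,0],[0,0,0],[0,0,0]]}' 0
python3 - <<'E'
from h import *
need([-84,18,243]);lever(9)
a=cv2.resize(load("scene",9)[0][90:260,220:380],None,fx=2.45,fy=2.45); b=cv2.resize(load("top",9)[0][150:300,290:430],None,fx=2.8,fy=2.8)
h=min(a.shape[0],b.shape[0]); cv2.imwrite("pics/p9.png",np.hstack([a[:h],b[:h]])[:,:,::-1])
E
```

```text
t: 12.17
ee_pos: [549.8, -9.8, 232.3]
orientation: [0.244, 2.529, -0.082]
ft_force: [-0.4, 1.1, 1.0]
width: 0.3
grasp_force: 0.0
t: 13.17
ee_pos: [539.6, -60.7, 244.2]
orientation: [0.243, 2.531, -0.082]
ft_force: [0.4, 1.7, -0.7]
width: 0.7
grasp_force: 0.6
t 13.17 q [-0.099  0.03   2.193 -0.179  0.325 -1.326] 
press pos [-82.6  41.  244.2] F [ 0.2  1.7 -0.7] 
axes
 [[-0.823  0.059  0.564]
 [ 0.046  0.998 -0.037]
 [-0.566 -0.005 -0.825]]
delta tool mm [  0.8 -23.    1. ]
lever -0.009763026266339132
bar 1.584784561348108 49
lever 0.021541125557710386
bar 1.539286313722237 17
```

View pics/p9.png

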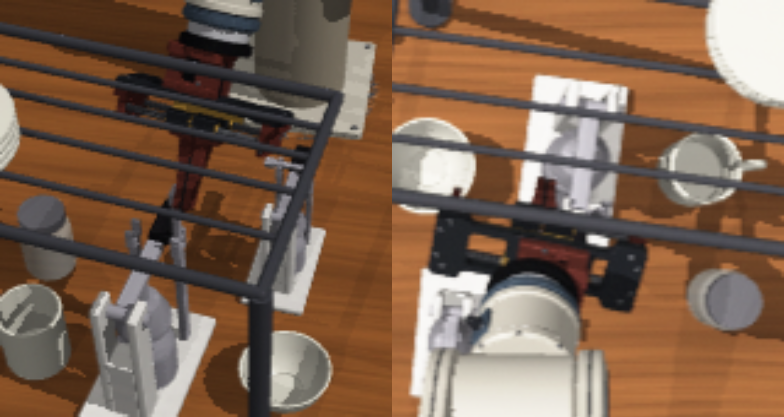

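Bar now stands upright at about 1.56, pushed by the finger's side at crop (185,200). Contact force is small and the rack is clear. I carry it on over.

```bash
python3 -m creep '{"delta_pos":[[-0.0001,-0.0046,0.0003],[-0.0001,-0.0046,0.0003],[-0.0001,-0.0046,0.0003],[-0.0001,-0.0046,0.0003],[-0.0001,-0.0046,0.0003],[0.001,-0.0035,0.0018],[0.001,-0.0035,0.0018],[0.001,-0.0035,0.0018],[0.001,-0.0035,0.0018],[0.001,-0.0035,0.0018],[0.001,-0.0035,0.0018]],"twist":[[0,0,0],[0,0,0],[0,0,0],[0,0,0],[0,0,0],[0,0,0],[0,0,0],[0,0,0],[0,0,0],[0,0,0],[0,0,0]]}' 0
python3 - <<'E'
from h import *
need([-84,-28,216]);lever(10)
E
```

```text
t: 14.18
ee_pos: [534.0, -104.4, 231.2]
orientation: [0.243, 2.53, -0.082]
ft_force: [1.2, 1.8, 0.1]
width: 0.5
grasp_force: 0.7
t 14.18 q [-0.223  0.054  2.207  0.048  0.279 -1.644] 
press pos [-82.4  -3.1 231.2] F [1.  1.9 0.1] 
axes
 [[-0.823  0.06   0.565]
 [ 0.046  0.998 -0.037]
 [-0.566 -0.005 -0.824]]
delta tool mm [  8.8 -24.9  12.6]
lever 0.014906231691238888
bar 0.9837694218554843 90
lever 0.014503874769199341
bar 0.9199750759548256 45
```

```bash
python3 -m creep '{"delta_pos":[[0.0012,-0.0036,0.0018],[0.0012,-0.0036,0.0018],[0.0012,-0.0036,0.0018],[0.0012,-0.0036,0.0018],[0.0012,-0.0036,0.0018],[0.0012,-0.0036,0.0018],[0.0012,-0.0036,0.0018],[0.0015,-0.003,0.0025],[0.0015,-0.003,0.0025],[0.0015,-0.003,0.0025],[0.0015,-0.003,0.0025]],"twist":[[0,0,0],[0,0,0],[0,0,0],[0,0,0],[0,0,0],[0,0,0],[0,0,0],[0,0,0],[0,0,0],[0,0,0],[0,0,0]]}' 0
python3 - <<'E'
from h import *
need([-84,-46,188]);lever(11)
E
```

```text
t: 15.2
ee_pos: [527.6, -141.0, 204.6]
orientation: [0.243, 2.53, -0.082]
ft_force: [0.1, 0.7, 1.2]
width: 0.0
grasp_force: 0.5
t 15.2 q [-0.327  0.111  2.227  0.34   0.218 -2.016] 
press pos [-83.8 -40.2 204.6] F [0.  0.7 1.2] 
axes
 [[-0.823  0.059  0.565]
 [ 0.046  0.998 -0.037]
 [-0.566 -0.005 -0.824]]
delta tool mm [ 9.3 -5.7 13.8]
lever 0.007130982404544315
bar 0.3313038577148164 102
lever 0.010286197425770706
bar 0.3671395572859073 62
```

```bash
python3 -m creep '{"delta_pos":[[0,0,0],[0,0,0],[0,0,0]],"twist":[[1,3.5,1.5],[1,3.5,1.5],[0,0,0]]}' 0
python3 - <<'E'
from h import *
need([-83,-46,188])
E
```

```text
t: 15.55
ee_pos: [530.3, -140.6, 206.4]
orientation: [0.324, 2.626, -0.089]
ft_force: [1.3, -0.8, 0.4]
width: 0.2
grasp_force: 0.0
t 15.55 q [-0.292  0.121  2.15   0.048  0.373 -1.657] 
press pos [-81.2 -39.4 206.4] F [ 1.4 -0.6  0.4] 
axes
 [[-0.873  0.113  0.474]
 [ 0.097  0.994 -0.058]
 [-0.478 -0.004 -0.878]]
delta tool mm [ 9.8 -6.6 15.7]
```

```bash
python3 -m creep '{"delta_pos":[[0.0018,-0.0011,0.0022],[0.0018,-0.0011,0.0022],[0.0018,-0.0011,0.0022],[0.0018,-0.0011,0.0022],[0.0018,-0.0011,0.0022],[0.0018,-0.0011,0.0022],[0.0005,0,0.0009],[0.0005,0,0.0009],[0.0005,0,0.0009]],"twist":[[0,0,0],[0,0,0],[0,0,0],[0,0,0],[0,0,0],[0,0,0],[0,0,0],[0,0,0],[0,0,0]]}' 0
python3 - <<'E'
from h import *
need([-85,-46,186]);lever(12)
for n in("scene","top"):
    im,d=load(n,12)[:2]; p=toP(cloud(n,12)); x,y,z=p[...,0],p[...,1],p[...,2]
    for yy in(15,5,-5,-15): 
        k=(d>0)&(abs(x+105)<4)&(abs(y-yy)<4)&(z>185)&(z<230)&(im.max(-1)>60); print(n,yy,k.sum(),np.median(z[k]) if k.sum() else None)
E
```

```text
t: 16.3
ee_pos: [523.1, -145.8, 184.6]
orientation: [0.322, 2.628, -0.087]
ft_force: [-3.0, -0.5, 5.0]
width: 0.6
grasp_force: 2.5
t 16.3 q [-0.311  0.154  2.178  0.092  0.315 -1.718] 
press pos [-87.6 -45.6 184.6] F [-2.9 -0.9  5. ] 
axes
 [[-0.874  0.111  0.473]
 [ 0.096  0.994 -0.056]
 [-0.476 -0.004 -0.879]]
delta tool mm [-3.  -0.1  0.1]
lever -0.00027362452020666294
bar 0.4012943433249424 70
lever 0.0027432977262735387
bar 0.4118053430159684 22
scene 15 8 200.3526423488059
scene 5 9 198.85038578383887
scene -5 12 197.89307333957044
scene -15 8 198.53007972547005
top 15 3 198.523588571431
top 5 4 199.06918766182662
top -5 7 200.87074653152604
top -15 6 199.5212314198875
```

The bar's upper face reads level at z about 199–200 and force is building. One more small push to seat it.

```bash
python3 -m creep '{"delta_pos":[[0.0005,0,0.0009],[0.0005,0,0.0009],[0,0,0],[0,0,0],[0,0,0]],"twist":[[0,0,0],[0,0,0],[0,0,0],[0,0,0],[0,0,0]]}' 0
```

```text
t: 16.82
ee_pos: [523.5, -145.9, 183.9]
orientation: [0.322, 2.626, -0.087]
ft_force: [-9.2, -0.3, 14.6]
width: 0.4
grasp_force: 7.4
```

```bash
python3 -m creep '{"delta_pos":[[-0.0015,0,-0.003],[-0.0025,0,-0.005],[-0.0025,0,-0.005],[0,0,-0.012],[0,0,-0.015],[0,0,-0.015],[0,0,-0.015],[0,0,-0.015],[0,0,-0.015],[0,0,-0.015],[0,0,0],[0,0,0],[0,0,0]],"twist":[[0,0,0],[0,0,0],[0,0,0],[0,0,0],[0,0,0],[0,0,0],[0,0,0],[0,0,0],[0,0,0],[0,0,0],[0,0,0],[0,0,0],[0,0,0]]}' 0
python3 - <<'E'
from h import *
st();lever(13)
for n in("scene","top"):
    im,d=load(n,13)[:2]; p=toP(cloud(n,13)); x,y,z=p[...,0],p[...,1],p[...,2]
    for yy in(15,5,-5,-15,-40,-48): 
        k=(d>0)&(abs(x+105)<5)&(abs(y-yy)<4)&(z>180)&(z<230)&(im.max(-1)>60); print(n,yy,k.sum(),np.median(z[k]) if k.sum() else None)
a=cv2.resize(load("scene",13)[0][120:260,200:380],None,fx=4,fy=4); cv2.imwrite("pics/p13.png",a[:,:,::-1])
E
```

```text
t: 17.9
ee_pos: [475.6, -133.4, 286.5]
orientation: [0.322, 2.629, -0.087]
ft_force: [-0.8, -0.4, -0.1]
width: 0.5
grasp_force: 0.0
t 17.9 q [-0.319 -0.106  2.156  0.058  0.597 -1.686] 
press pos [-136.3  -39.6  286.5] F [-0.8 -0.5 -0.1] 
axes
 [[-0.874  0.111  0.473]
 [ 0.096  0.994 -0.056]
 [-0.476 -0.004 -0.879]]
lever 0.012555040777056867
bar 0.16004977783056185 2
lever 0.007818155341177229
bar 0.2197655886566567 1
scene 15 8 200.50457299337126
scene 5 11 199.03211614879285
scene -5 14 198.8658675623862
scene -15 9 199.878008347157
scene -40 10 201.46069988211968
scene -48 10 200.73293438178314
top 15 7 200.83424575330082
top 5 9 199.0083733196402
top -5 10 200.7129241761321
top -15 7 201.54050134345607
top -40 9 201.33859138785624
top -48 11 201.55628467055317
```

View pics/p13.png

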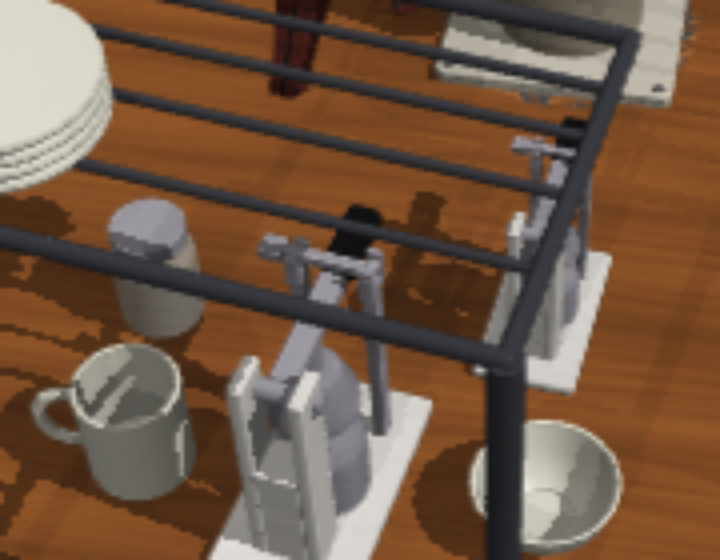

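The bar lies level across the lowered lever, from crop (375,260) to its tab at (275,247), with the tab top at z 201 as it should be. The gripper is clear and the mug, jar and bowl look undisturbed, so I hand the job in.

```bash
python3 -c "
from workcell import close_job
print(close_job())"
```

```text
the job is handed in; nothing more can be done
None
```

I handed the job in at about 18 s with the press closed and locked: the handle is down at about 0.01 rad, the keeper bar lies level in its catch, the arm is clear, and no verdict was shown. One slip early on: the first push slid off the handle's end at about 33 N, under the 80 N limit.

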